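# Fetch a spacer from a deep pocket with sprung tongs and gauge it

## Task

Take the sprung tongs from their stand, reach down into the fixture block's narrow pocket, squeeze them shut on the brass spacer at the bottom and lift it out, never touching the spacer with the gripper's own fingers. Stand the spacer upright with its whole foot on the round anvil of the pedal gauge and put the tongs back in their stand, fully home. Then press the gauge's pedal down to its stop for a moment and let it spring back up, with the spacer left standing and the things lying about undisturbed.

Things in the scene. Friction and masses are not known exactly. Their poses are not given: they have to be found in the camera images.
- tongs: Steel sprung tongs, upright, 118 mm tall, 140 g: two jaws joined by a black 22 mm spring housing. Origin on the middle axis at the level of the blade tips; z up, y the line along which the jaws close (a half turn is the same). Squeezing the pads moves both jaws inward equally and parallel, blades as much as pads; they spring open when let go.
- tongs_grip (a point): Point midway between the tongs' two ribbed grip pads, 97 mm above the blade tips: take them here from above. Pads: flat, upright, 24 mm wide (x), 64 to 118 mm above the tips; 56 mm over their outer faces relaxed, 40 mm shut on the spacer, 32 mm fully shut. Held at about 50 mm the tongs are carried with the blades still open (24 mm gap).
- blade_tips (a point): Point midway between the tongs' blade tips (the tongs' origin). Blades: straight, 10 mm wide (x), 3 mm thick, 62 mm long up to the flat shoulders; gap between them 30 mm relaxed, 36 mm over their outsides. Shoulders 24 mm (x) wide, reaching out to the pads, underside 62 mm above the tips.
- jaw_a (a joint): Travel of each jaw from relaxed, m: 0 relaxed, 0.008 shut on the spacer, 0.012 fully shut. The spring pushes back with 3 N on each pad when relaxed, 7 N at 0.008.
- tongs_stand: Grey fixed block 34 (x) by 80 (y) by 70 mm high on a foot plate 60 by 94 by 6 mm; origin at the centre of its underside. A slot 16 (x) by 44 mm (y) goes 63 mm down from its top; the tongs' blades hang in it (play 3 mm in x, 4 mm in y each way) and their shoulders rest on the block's top: home, the tongs' origin is 8 mm above the stand's, y axes parallel.
- fixture_block: Fixed aluminium block 50 mm (x) by 76 mm (y) by 50 mm high, dark screw heads at its corners, origin at the centre of its underside. In the middle of its top is the pocket, 18 mm (x) by 46 mm (y), 45 mm deep (floor 5 mm above the origin).
- spacer: Loose brass cylinder, 14 mm diameter, 20 mm high, about 20 g, with a dark spot on its top; origin at the centre of its foot, z along its axis. Starts standing on the pocket's floor within 4 mm of the pocket's middle; it slides when a blade pushes it.
- gauge: Fixed pedal gauge: grey base plate 190 mm (x, -105 to +85) by 70 mm (y), 12 mm thick; origin on its underside below the anvil; pedal on the -x side. Behind the anvil a thin arm, hinged between cheeks (54 mm high, x 41 to 63 mm), leans back (top 105 mm high, all at x > 40 mm); the pedal swings it down over the anvil, to 2 mm above a spacer's top.
- anvil (a point): Centre of the top of the gauge's round steel anvil, 30 mm diameter, 18 mm above the bench and 6 mm above the base plate.
- pedal_pad (a point): Point on the top of the pedal's rubber tread (40 mm wide, 34 mm long), 54 mm from the pedal's hinge, which runs along the gauge's y at gauge x = -30 mm, 18 mm high. Press here from above, downward: it falls about 18 mm on the way to the stop.
- pedal (a joint): Pedal angle, rad: 0 up (its outer end highest), 0.35 pressed to its stop (level). Sprung: about 3 N at the tread to start it, 7 N at the stop; returns by itself.
- heat_sink: Bystander: finned metal heat sink 40 x 40 x 21 mm, origin at the centre of its underside. Leave alone.
- flux_jar: Bystander: small jar with black lid, 40 mm diameter, 34 mm high, origin at the centre of its underside. Leave alone.
- usb_stick: Bystander: USB stick 18 x 49 x 8 mm, origin at the centre of its underside. Leave alone.
Not all that is in view belongs to the job. Leave any blue or purple look-alike of the tongs_stand alone.

How it is judged:
On the way, in this order (a step that is already met when the one before it is completed fails the run):
1. the tongs are lifted out of their stand (z of tongs in the frame of tongs_stand above 0.04 m), for 0.1 s.
2. down in the pocket the tongs are squeezed shut on the spacer (contact force between tongs and spacer above 1 N and value of joint jaw_a above 0.006 m and z of spacer in the frame of fixture_block below 0.03 m and horizontal distance between spacer and fixture_block below 0.025 m), for 0.1 s.
3. the tongs carry the spacer clear of the block (contact force between tongs and spacer above 0.3 N and z of spacer in the frame of fixture_block above 0.055 m), for 0.1 s.
4. the spacer stands upright on the anvil, let go by the tongs (horizontal distance between spacer and anvil below 0.009 m and z of spacer in the frame of anvil between -0.003 and 0.003 m and angle between spacer's own z axis and vertical below 0.1 rad and contact force between tongs and spacer below 0.05 N and linear speed of spacer below 0.03 m/s), for 0.2 s.
5. the tongs are home in their stand, let go, the spacer still on the anvil (horizontal distance between tongs and tongs_stand below 0.01 m and z of tongs in the frame of tongs_stand below 0.013 m and angle between tongs's own z axis and vertical below 0.12 rad and horizontal distance between spacer and anvil below 0.009 m and z of spacer in the frame of anvil between -0.003 and 0.003 m and angle between spacer's own z axis and vertical below 0.1 rad and contact force between the fingers and tongs below 0.05 N), for 0.2 s.
6. the pedal is pressed to its stop with the spacer on the anvil and the tongs home (value of joint pedal above 0.325 rad and horizontal distance between tongs and tongs_stand below 0.01 m and z of tongs in the frame of tongs_stand below 0.013 m and angle between tongs's own z axis and vertical below 0.12 rad and horizontal distance between spacer and anvil below 0.009 m and z of spacer in the frame of anvil between -0.003 and 0.003 m and angle between spacer's own z axis and vertical below 0.1 rad), for 0.1 s.
At the end, for the whole second after the job is handed in: The spacer stands upright (tilt under 0.1 rad) on the anvil, its centre within 9 mm of the anvil's centre; the tongs are relaxed and upright in their stand, shoulders down to within 5 mm and within 10 mm of the stand's axis; the pedal has sprung back up (under 0.05 rad); all at rest (horizontal distance between tongs and tongs_stand below 0.01 m and z of tongs in the frame of tongs_stand below 0.013 m and angle between tongs's own z axis and vertical below 0.12 rad and horizontal distance between spacer and anvil below 0.009 m and z of spacer in the frame of anvil between -0.003 and 0.003 m and angle between spacer's own z axis and vertical below 0.1 rad and value of joint pedal below 0.05 rad and value of joint jaw_a below 0.002 m and linear speed of each of spacer, tongs below 0.02 m/s); the robot touches nothing.
It fails at once if the gripper's fingers touch the spacer (contact force between the fingers and spacer above 0.3 N).
It fails at once if a bystander is moved more than 20 mm (distance of any of heat_sink, flux_jar, usb_stick from where it was at the start of the episode above 0.02 m).
It also fails if it takes over 64 s, if anything falls off the work surface, if the arm or the gripper's body presses on something with over 40 N, if the wrist force passes 120 N, or if a joint passes its speed limit or range.

## Robot

A 6-joint arm with a two-finger parallel gripper is mounted at the origin on a cart in front of the work surface, level with it; the furniture and walls round the work are solid. World frame = base frame: x ahead of the robot, y to its left, z up, the work surface at z = 0. Lengths are in m, angles in rad, forces in N, time in s.
With the tool pointing down it reaches from about 0.225 to 0.875 m from the base axis. Payload 3.4 kg.
Tool frame: the origin (TCP) lies midway between the tips of the shut fingers; the grasp point (between the pads) lies 19 mm behind it; z points along the fingers, y is the line along which they close (so a half turn about z gives the same grasp; the last joint's range is limited). The gripper opens to 85 mm and grips with 20 to 120 N. Pads are 22 mm wide; open, the fingers measure 114 mm over their backs; the gripper's body (76 mm by 85 mm) begins 54 mm behind the grasp point. The pads swing forward as they close: fully open they stand 13 mm farther back than shut.
Start: joints at [-1.284, 0.276, 1.505, -0, 1.361, -0.121], TCP at [0.228, -0.528, 0.231] pointing down, gripper open.
Joint ranges: [-2.89, 2.89], [-0.75, 2.08], [0.22, 2.7], [-1.18, 4.32], [0.11, 2.71], [-2.7, 2.7]. Speed limits (rad/s): [2.57, 2.57, 3.14, 3.14, 3.14, 3.14].

## Interface

Orientations are given as a unit quaternion [w, x, y, z].
In Python, from rig import arm gives the robot as it stands. The module is installed in compiled form; this text tells all that it offers.
- The arm moves only by the tool carry_out, never from a script. Its argument "plan" is a list of rows, each a list of 2 entries, a list of its own where there are three numbers: the shift along the tool's x, y, z in units of 500 mm (1.0 is 500 mm), then the turn, a rotation vector about the tool's x, y, z in units of 90 degrees (1.0 is 90 degrees). In form: [[[dx, dy, dz], [ax, ay, az]], ...]. A call has 1 to 8 rows; each row shifts and turns the commanded pose from where the row before left it, along the tool's axes as they then stand; what a row does not reach is not made up. A row lasts 1/12 s, in which the tool goes at most 41.7 mm and 7.16 degrees, less where a joint would pass 70% of its speed; a pose out of reach is approached as far as the arm can. A call with a number of a shift or a turn outside -1 to 1 is refused whole. A call with a gripper value outside its range is refused whole. "gripper" is the gripper's target within -1 to 1 (fully open at 1, half-way at 0, shut at -1), set as the call begins (left out, the last holds). The fingers move at their own pace and stop on an object; the grip force is fixed at half the most. Time passes only in rows, so rows that do not move let the fingers close. It gives the time, the measured TCP pose, the force, the opening and the grip force at its end, in the units of the state.
- arm.sense(): the state, without advancing time (a new reading comes with each control period).
- arm.capture(name): name is "scene" or "top" or "wrist"; returns the picture (400x640x3 uint8, red, green, blue); there is no depth.
- arm.camera_params(name): a dict with "fovy" (degrees; the focal length in pixels is half the picture's height over the tangent of half this angle, whatever the lens; pixels are square), "cx", "cy" (the principal point, pixels), "cam_to_world" (4x4, takes a point from camera to world coordinates); the wrist camera has in their place "hand_eye" (4x4, takes a point from camera to tool coordinates, whose origin is the TCP and whose axes are the flange's). Camera axes: x right, y up, looking along -z (the intrinsics and any distortion apply to the point x, -y, -z); pixel columns grow to the right and rows downward; lengths in m; the calibration is good to about 2 mm. A picture is of the moment at which its call begins: read the wrist's pose just before it. camera_params takes no time and is no camera call.
- arm.close_job(): hands the job in; it is judged then, once.
Trained networks look in the newest picture that a camera, given by its name, has taken for a name from the list of things; names that differ only in an ending like _2 or _b are one class to them, and where a whole thing is asked for, a point or a joint stands for the part that bears it (a point fixed in the world has none). Each returns a list of dicts, best first, with "confidence" (0 to 1); they miss things now and then, are a little off and sometimes report something else, mostly with a low value. They report only what shows in the picture. A call takes as long as a camera call. They do not tell look-alikes from the thing itself.
- arm.boxes_of(label, camera): "centre" ([x, y, z] in m, in world coordinates, good to about 4 mm: the middle of the surface that is visible of it).
- arm.mark_of(label, camera): "centre" ([x, y, z] in m, in world coordinates, good to about 4 mm: a listed point, or the origin of a listed thing).
The state is a dict: "t": time; "qpos": joint angles; "dq": joint speeds; "effort": joint torques, N m; "ee_pos": TCP position; "tcp_rot": TCP orientation; "ft_force": force on the tool from outside, world axes, zero at the start; "ft_torque": the same for the moment, N m; "grip_width": finger opening in m; "grip_force": force on a finger pad.
Only numpy, scipy, OpenCV 4.12 (cv2) and the standard library are available. Lean on these libraries where they do the work, as an engineer would, in place of code of your own. Each camera call takes 0.05 s, during which the arm holds its last target. There are 200 camera calls.

## Working session

There is one attempt and no reset: what is moved stays moved. The work goes in short steps, Python scripts to look and compute and a tool call to move; the robot and the scene stay as the last step left them, time stands still between calls to the robot, and variables do not carry over. Pictures are saved under pics/ and viewed, at most 10 in all, crops included, and the job is handed in when it is done.

Besides the shell and the picture viewer there is one more tool, called after "Request:" by a JSON object that holds its "op" and its "data". carry_out: Moves the arm, as the interface text tells. Its arguments: {"type":"object","properties":{"plan":{"type":"array"},"gripper":{"type":"number"}},"required":["plan"]}

```bash
mkdir -p pics; ls
python3 - <<'E'
from rig import arm
import cv2,numpy as np
s=arm.sense();print({k:np.round(v,3) for k,v in s.items()})
for c in("scene","top"):
    cv2.imwrite(f"pics/{c}0.png",arm.capture(c)[:,:,::-1])
    p=arm.camera_params(c);print(c,p['fovy'],p['cx'],p['cy'],np.round(p['cam_to_world'],3).tolist(), [k for k in p])
print(arm.camera_params("wrist"))
for n in "tongs_grip tongs_stand fixture_block spacer gauge anvil pedal_pad heat_sink flux_jar usb_stick".split():
    for c in("top","scene"):
        print(n,c,[(np.round(d['centre'],3).tolist(),round(d['confidence'],2)) for d in arm.mark_of(n,c)[:3]])
print(arm.sense()['t'])
E
```

```text
pics
{'t': np.float64(0.0), 'qpos': array([-1.284,  0.277,  1.506, -0.   ,  1.361, -0.121]), 'dq': array([ 0.001, -0.002, -0.   , -0.001, -0.   , -0.001]), 'effort': array([ 1.0000e-03, -4.1676e+01, -2.4581e+01,  0.0000e+00,  1.1000e-02,
        0.0000e+00]), 'ee_pos': array([ 0.228, -0.527,  0.23 ]), 'tcp_rot': array([-0.001,  0.979,  0.202, -0.   ]), 'ft_force': array([ 0.01 , -0.519,  0.155]), 'ft_torque': array([ 0.044, -0.113, -0.017]), 'grip_force': np.float64(0.0), 'grip_width': np.float64(0.085)}
scene 47.38814609506065 316.4861419965265 198.53726581099258 [[-0.843, 0.382, -0.379, 0.135], [-0.537, -0.62, 0.572, 0.593], [-0.016, 0.686, 0.728, 0.845], [0.0, 0.0, 0.0, 1.0]] ['fovy', 'cx', 'cy', 'cam_to_world']
top 45.906375209331316 316.40715640738296 203.24636231095855 [[-0.003, 0.991, -0.131, 0.395], [-1.0, 0.0, 0.025, 0.02], [0.025, 0.131, 0.991, 1.126], [0.0, 0.0, 0.0, 1.0]] ['fovy', 'cx', 'cy', 'cam_to_world']
{'fovy': 70.83031690192017, 'cx': 319.2012351086114, 'cy': 194.7466139360066, 'hand_eye': array([[ 4.04820325e-04,  9.50226472e-01,  3.11559767e-01,
         8.055608
[... 789 characters left out ...]
0.604, -0.236, 0.003], 0.77), ([0.657, -0.086, 0.0], 0.64), ([0.525, -0.226, 0.039], 0.2)]
gauge scene [([0.602, -0.237, 0.001], 0.89)]
anvil top [([0.6, -0.239, 0.019], 0.95)]
anvil scene [([0.602, -0.244, 0.016], 0.96)]
pedal_pad top [([0.526, -0.225, 0.041], 0.97)]
pedal_pad scene [([0.524, -0.219, 0.041], 0.69)]
heat_sink top [([0.428, 0.185, 0.001], 0.74)]
heat_sink scene [([0.423, 0.187, 0.001], 0.88)]
flux_jar top [([0.662, -0.085, 0.001], 0.83), ([0.525, -0.226, 0.042], 0.71), ([0.521, 0.274, 0.002], 0.42)]
flux_jar scene [([0.662, -0.086, 0.002], 0.68)]
usb_stick top [([0.423, -0.026, -0.005], 0.66), ([0.527, 0.269, 0.003], 0.25)]
usb_stick scene [([0.425, -0.027, 0.001], 0.59)]
1.1
```

View pics/top0.png

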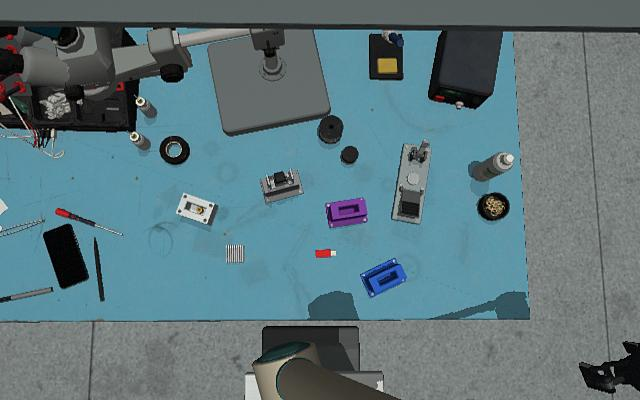

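View pics/scene0.png

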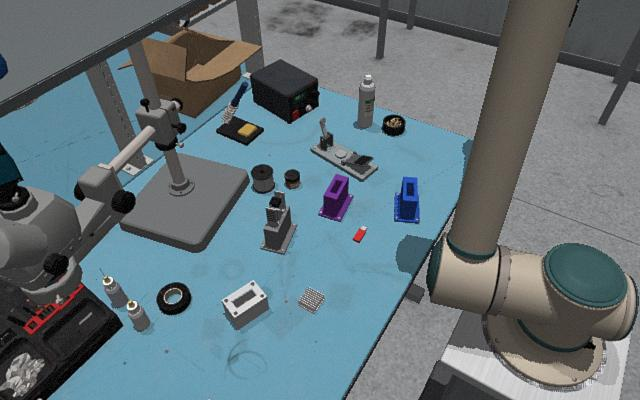

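The top view shows the grey stand with the tongs at (281,186), the fixture block at (197,209), and the gauge at (410,183) with its pedal towards the robot. The purple (347,212) and blue (384,277) look-alikes are to be avoided. In the scene view the tongs stand at (279,225) and the tall microscope stand is well behind.

```bash
cat > h.py <<'E'
from rig import arm
import numpy as np, cv2
from scipy.spatial.transform import Rotation as R
def pose():
    s=arm.sense(); q=s['tcp_rot']; return np.array(s['ee_pos']),R.from_quat([q[1],q[2],q[3],q[0]]).as_matrix(),s
def go(p,yaw):
    "needed shift (tool axes, row units), turn, for tool down with tool x at world angle yaw"
    t,M,s=pose(); d=M.T@(np.array(p)-t)
    c,n=np.cos(yaw),np.sin(yaw); T=np.array([[c,n,0],[n,-c,0],[0,0,-1]])
    rv=R.from_matrix(M.T@T).as_rotvec()
    print('t',round(s['t'],2),'shift units',np.round(d/.5,4),'turn',np.round(rv/(np.pi/2),4),'rows>=',round(max(np.linalg.norm(d)/.0417,np.degrees(np.linalg.norm(rv))/7.16),1),'yaw now',round(np.arctan2(M[1,0],M[0,0]),4),'tcp',np.round(t,4))
def cam(name):
    p=arm.camera_params(name)
    if name=='wrist':
        t,M,_=pose(); T=np.eye(4);T[:3,:3]=M;T[:3,3]=t; C=T@p['hand_eye']
    else: C=p['cam_to_world']
    return C,200/np.tan(np.radians(p['fovy']/2)),p['cx'],p['cy']
def unproj(cm,uv,z):
    C,f,cx,cy=cm; uv=np.atleast_2d(uv).astype(float)
    d=np.c_[(uv[:,0]-cx)/f,-(uv[:,1]-cy)/f,-np.ones(len(uv))]@C[:3,:3].T
    return C[:3,3]+d*((z-C[2,3])/d[:,2])[:,None]
def proj(cm,P):
    C,f,cx,cy=cm; q=(np.atleast_2d(P)-C[:3,3])@C[:3,:3]
    return np.c_[cx+f*q[:,0]/-q[:,2],cy-f*q[:,1]/-q[:,2]]
def snap(name,file,k=1):
    cm=cam(name); im=arm.capture(name)[:,:,::-1]; cv2.imwrite('pics/'+file,im); return cm,im
E
python3 - <<'E'
from h import *
go([.586,.076,.25],.25); go([.586,.076,.25],.407)
# yaw estimates from top picture
cm=cam('top')
for nm,uv,z in [('block',[[177,207],[182,192],[216,208],[210,224]],.05),('stand foot',[[264,203],[302,193],[296,173]],.006),('gauge',[[392,219],[406,142],[433,147],[421,224]],.012)]:
    P=unproj(cm,uv,z); print(nm,np.round(P[:,:2],3).tolist(),np.round(np.degrees(np.arctan2(*(np.roll(P,-1,0)-P)[:,1::-1].T)),1))
E
```

```text
t 1.1 shift units [ 1.1362 -0.8248 -0.0375] turn [1.000e-04 0.000e+00 1.004e-01] rows>= 16.8 yaw now 0.4078 tcp [ 0.228  -0.5279  0.2313]
t 1.1 shift units [ 1.1362 -0.8248 -0.0375] turn [0.0001 0.     0.0005] rows>= 16.8 yaw now 0.4078 tcp [ 0.228  -0.5279  0.2313]
block [[0.529, 0.311], [0.564, 0.301], [0.527, 0.222], [0.49, 0.235]] [ -16.3 -115.2  160.9   62.8]
stand foot [[0.544, 0.117], [0.569, 0.026], [0.617, 0.041]] [-75.   16.6 133.8]
gauge [[0.505, -0.188], [0.693, -0.227], [0.681, -0.293], [0.493, -0.257]] [ -11.7 -100.6  169.3   80.1]
```

Request:
{"op": "carry_out", "data": {"plan": [[[0.067,-0.0485,-0.0022],[0,0,0]],[[0.067,-0.0485,-0.0022],[0,0,0]],[[0.067,-0.0485,-0.0022],[0,0,0]],[[0.067,-0.0485,-0.0022],[0,0,0]],[[0.067,-0.0485,-0.0022],[0,0,0]],[[0.067,-0.0485,-0.0022],[0,0,0]],[[0.067,-0.0485,-0.0022],[0,0,0]],[[0.067,-0.0485,-0.0022],[0,0,0]]], "gripper": 1}}

```text
t: 1.77
ee_pos: [0.3977, -0.2417, 0.2404]
tcp_rot: [0.0, 0.979, 0.202, 0.0]
ft_force: [-0.0, -0.6, -0.2]
grip_width: 0.0852
grip_force: 0.0
```

Request:
{"op": "carry_out", "data": {"plan": [[[0.067,-0.0485,-0.0022],[0,0,0]],[[0.067,-0.0485,-0.0022],[0,0,0]],[[0.067,-0.0485,-0.0022],[0,0,0]],[[0.067,-0.0485,-0.0022],[0,0,0]],[[0.067,-0.0485,-0.0022],[0,0,0]],[[0.067,-0.0485,-0.0022],[0,0,0]],[[0.067,-0.0485,-0.0022],[0,0,0]],[[0.02,-0.02,0],[0,0,0.04]]]}}

```text
t: 2.43
ee_pos: [0.5532, 0.0232, 0.2479]
tcp_rot: [-0.001, 0.985, 0.173, 0.002]
ft_force: [-0.4, -1.6, 2.0]
grip_width: 0.0855
grip_force: 0.0
```

Run:
```python
from h import *
cm,im=snap('wrist','w1.png')
for n in "tongs_grip tongs_stand blade_tips".split():
    print(n,[(np.round(d['centre'],3).tolist(),round(d['confidence'],2)) for d in arm.mark_of(n,'wrist')[:2]])
go([.586,.076,.25],.27)
```

```text
tongs_grip [([0.587, 0.08, 0.105], 0.88), ([0.428, 0.186, 0.003], 0.66)]
tongs_stand [([0.524, -0.076, -0.001], 0.87), ([0.375, -0.155, -0.002], 0.86)]
blade_tips []
t 2.63 shift units [ 0.1071 -0.0839 -0.0051] turn [0.0004 0.0008 0.0491] rows>= 1.6 yaw now 0.3472 tcp [0.5499 0.0183 0.2475]
```

View pics/w1.png

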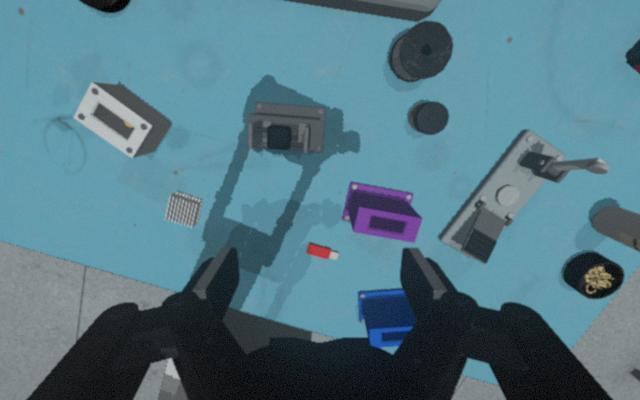

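The wrist view shows everything: tongs housing (280,137), fixture top (112,120) with its pocket (114,121), gauge anvil (508,196) and pedal tread (485,240). The jar lid is at (430,118), and the fingers at the bottom stand clear.

Run:
```python
from h import *
cm=cam('wrist'); im=cv2.imread('pics/w1.png')
for nm,uv,z in [('block',[[92,83],[156,124],[133,157],[74,118]],.05),('foot',[[257,102],[327,106]],.006),('gauge',[[441,239],[528,130],[563,149]],.012),('anvil,ped',[[508,195]],.018),('pocket',[[114,121]],.05),('tongs top',[[279,136]],.12)]:
    P=unproj(cm,uv,z); print(nm,np.round(P[:,:2],3).tolist(),np.round(P[:,:2].mean(0),4),np.round(np.degrees(np.arctan2(*(np.roll(P,-1,0)-P)[:,1::-1].T)),1))
a=cv2.resize(im[60:170,220:350],None,fx=5,fy=5,interpolation=cv2.INTER_CUBIC);cv2.imwrite('pics/c1.png',a)
```

```text
block [[0.558, 0.294], [0.537, 0.218], [0.489, 0.238], [0.512, 0.31]] [0.5238 0.2649] [-105.2  158.    72.2  -18.9]
foot [[0.598, 0.122], [0.625, 0.035]] [0.6116 0.0783] [-73.2 106.8]
gauge [[0.505, -0.191], [0.687, -0.224], [0.681, -0.283]] [ 0.6243 -0.2328] [-10.3 -95.4 152.6]
anvil,ped [[0.6, -0.243]] [ 0.5998 -0.2435] [0.]
pocket [[0.524, 0.265]] [0.524  0.2651] [0.]
tongs top [[0.584, 0.071]] [0.5842 0.0714] [0.]
```

View pics/c1.png

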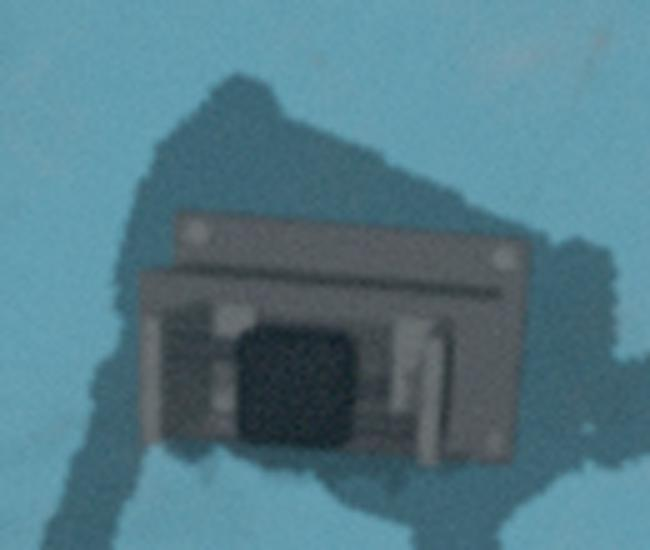

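Run:
```python
from h import *
go([.586,.0775,.17],.27)
```

```text
t 2.63 shift units [ 0.1083 -0.0868  0.1549] turn [0.0004 0.0008 0.0491] rows>= 2.5 yaw now 0.3472 tcp [0.5499 0.0183 0.2475]
```

Request:
{"op": "carry_out", "data": {"plan": [[[0.036,-0.029,0.03],[0,0,0]],[[0.036,-0.029,0.04],[0,0,0]],[[0.036,-0.029,0.04],[0,0,0]],[[0,0,0.035],[0,0,0.049]],[[0,0,0],[0,0,0]],[[0,0,0],[0,0,0]]]}}

```text
t: 3.13
ee_pos: [0.5852, 0.0761, 0.1746]
tcp_rot: [0.0, 0.991, 0.134, -0.001]
ft_force: [-0.1, 1.4, -0.3]
grip_width: 0.0856
grip_force: 0.0
```

Run:
```python
from h import *
cm,im=snap('wrist','w2.png')
for n in "tongs_grip tongs_stand tongs".split():
    print(n,[(np.round(d['centre'],4).tolist(),round(d['confidence'],2)) for d in arm.mark_of(n,'wrist')[:2]])
for x in (.584,.586,.588): go([x,.0775,.09],.27)
```

```text
tongs_grip [([0.5864, 0.0814, 0.1073], 0.72)]
tongs_stand [([0.5255, -0.0785, 0.0017], 0.66), ([0.5851, 0.0756, 0.0001], 0.61)]
tongs []
t 3.33 shift units [-0.0058 -0.0035  0.1741] turn [ 0.0007 -0.0017 -0.0015] rows>= 2.1 yaw now 0.2676 tcp [0.587  0.0766 0.177 ]
t 3.33 shift units [-0.0019 -0.0025  0.1741] turn [ 0.0007 -0.0017 -0.0015] rows>= 2.1 yaw now 0.2676 tcp [0.587  0.0766 0.177 ]
t 3.33 shift units [ 0.0019 -0.0014  0.1741] turn [ 0.0007 -0.0017 -0.0015] rows>= 2.1 yaw now 0.2676 tcp [0.587  0.0766 0.177 ]
```

View pics/w2.png

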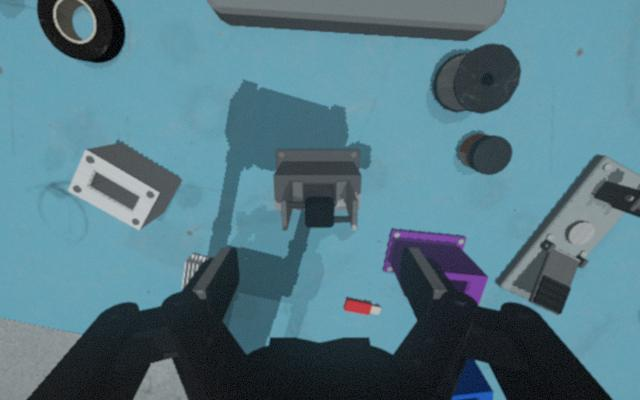

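The tongs sit centred between the fingers (housing (319,212)) and the foot plate edge is level at row 149, so the yaw is right. Descending.

Request:
{"op": "carry_out", "data": {"plan": [[[-0.001,-0.001,0.06],[0,0,0]],[[-0.001,-0.001,0.06],[0,0,0]],[[0,0,0.04],[0,0,0]],[[0,0,0.028],[0,0,0]],[[0,0,0],[0,0,0]],[[0,0,0],[0,0,0]]]}}

```text
t: 3.83
ee_pos: [0.5853, 0.0779, 0.0818]
tcp_rot: [0.0, 0.991, 0.134, 0.0]
ft_force: [0.6, -0.8, -0.0]
grip_width: 0.0853
grip_force: 0.0
```

Request:
{"op": "carry_out", "data": {"plan": [[[0,0,0],[0,0,0]],[[0,0,0],[0,0,0]],[[0,0,0],[0,0,0]],[[0,0,0],[0,0,0]],[[0,0,0],[0,0,0]]], "gripper": 0.176}}

```text
t: 4.25
ee_pos: [0.5865, 0.0785, 0.0835]
tcp_rot: [0.0, 0.991, 0.134, 0.002]
ft_force: [0.3, -0.8, 5.5]
grip_width: 0.0502
grip_force: 6.0
```

Request:
{"op": "carry_out", "data": {"plan": [[[0,0,-0.015],[0,0,0]],[[0,0,-0.025],[0,0,0]],[[0,0,-0.035],[0,0,0]],[[0,0,-0.035],[0,0,0]],[[0,0,-0.035],[0,0,0]],[[0,0,-0.025],[0,0,0]],[[0,0,-0.01],[0,0,0]],[[0,0,0],[0,0,0]]]}}

```text
t: 4.92
ee_pos: [0.586, 0.0784, 0.1732]
tcp_rot: [0.0, 0.991, 0.134, 0.002]
ft_force: [0.1, -0.1, -0.8]
grip_width: 0.0501
grip_force: 4.3
```

Run:
```python
from h import *
go([.525,.2695,.17],-.32); go([.525,.2695,.17],.27)
```

```text
t 4.92 shift units [-0.0165 -0.4009  0.0059] turn [-0.     -0.0023  0.3744] rows>= 4.8 yaw now 0.2681 tcp [0.586  0.0784 0.1732]
t 4.92 shift units [-0.0165 -0.4009  0.0059] turn [ 0.0006 -0.0021 -0.0012] rows>= 4.8 yaw now 0.2681 tcp [0.586  0.0784 0.1732]
```

Request:
{"op": "carry_out", "data": {"plan": [[[-0.002,-0.03,0],[0,0,0]],[[-0.002,-0.055,0],[0,0,0]],[[-0.002,-0.065,0],[0,0,0]],[[-0.002,-0.065,0],[0,0,0]],[[-0.002,-0.065,0.0],[0,0,0]],[[-0.002,-0.06,0.0],[0,0,0]],[[-0.002,-0.04,0],[0,0,0]],[[-0.0025,-0.021,0.0],[0,0,0]]]}}

```text
t: 5.58
ee_pos: [0.5216, 0.2726, 0.1699]
tcp_rot: [-0.0, 0.991, 0.135, -0.002]
ft_force: [-0.5, -0.3, -1.4]
grip_width: 0.0502
grip_force: 4.4
```

Request:
{"op": "carry_out", "data": {"plan": [[[0,0,0],[0,0,0.054]],[[0,0,0],[0,0,0.07]],[[0,0,0],[0,0,0.07]],[[0,0,0],[0,0,0.07]],[[0,0,0],[0,0,0.07]],[[0,0,0],[0,0,0.04]],[[0,0,0],[0,0,0]],[[0,0,0],[0,0,0]]]}}

```text
t: 6.25
ee_pos: [0.5236, 0.2692, 0.1705]
tcp_rot: [0.001, 0.987, -0.158, -0.001]
ft_force: [-0.8, 0.2, -1.1]
grip_width: 0.0502
grip_force: 4.4
```

Run:
```python
from h import *
cm,im=snap('wrist','w3.png')
t,M,_=pose()
for n in "tongs_grip tongs blade_tips spacer fixture_block".split():
    print(n,[(np.round(d['centre'],4).tolist(),np.round(M.T@(np.array(d['centre'])-t),4).tolist(),round(d['confidence'],2)) for d in arm.mark_of(n,'wrist')[:2]])
go([.525,.2695,.17],-.32)
cv2.imwrite('pics/c3.png',cv2.resize(im[60:360,120:520],None,fx=2,fy=2,interpolation=cv2.INTER_CUBIC))
```

```text
tongs_grip [([0.5225, 0.2711, 0.1922], [-0.0017, -0.0013, -0.0216], 0.96)]
tongs []
blade_tips []
spacer [([0.5226, 0.2691, 0.0021], [-0.0008, 0.0003, 0.1685], 0.39)]
fixture_block [([0.5258, 0.2758, -0.0019], [0.0001, -0.007, 0.1725], 0.81)]
t 6.55 shift units [ 0.0017 -0.0007  0.0023] turn [0.0002 0.     0.0006] rows>= 0.0 yaw now -0.3191 tcp [0.5241 0.2695 0.1712]
```

View pics/c3.png

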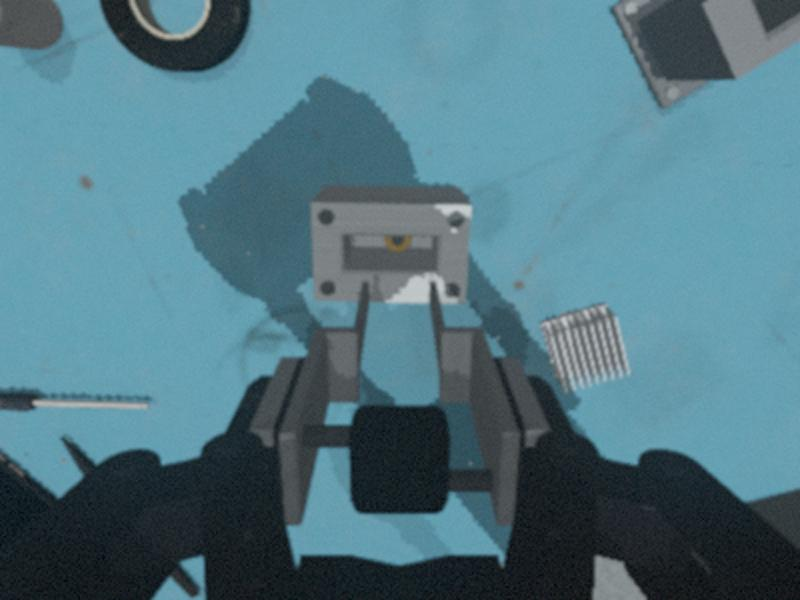

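The crop (2x, offset 120,60) shows the pocket centred at crop (391,253) with the brass spacer in it at (398,241). The blade tips are at (363,285) and (436,285), and the block edges are almost level.

Run:
```python
from h import *
cm=cam('wrist');t,M,_=pose()
def tool(c,z,nm):
    P=unproj(cm,np.array(c)/2+[120,60],z); print(nm,np.round((P-t)@M,4)[:,:2].tolist(),np.round(P.mean(0),4))
tool([[314,203],[470,206],[468,301],[315,300]],.05,'block top');tool([[391,253]],.05,'c')
tool([[344,235],[438,235],[437,270],[344,270]],.05,'pocket')
tool([[362,285],[437,285]],.0957,'tips')
tool([[398,239]],.025,'spacer top')
print(np.round((proj(cm,t+(np.array([[5,14,0],[-5,14,0],[5,-14,0]])/1000+[0,0,.0755])@M.T)-[120,60])*2))
```

```text
block top [[0.0269, -0.0407], [0.0255, 0.0336], [-0.023, 0.0346], [-0.0225, -0.0425]] [0.5269 0.2724 0.05  ]
c [[0.0022, -0.0041]] [0.5274 0.2727 0.05  ]
pocket [[0.0112, -0.0269], [0.0113, 0.0187], [-0.0066, 0.0186], [-0.0066, -0.0274]] [0.5276 0.2727 0.05  ]
tips [[0.0019, -0.0155], [0.0019, 0.0154]] [0.5259 0.2689 0.0957]
spacer top [[0.0025, -0.0007]] [0.5267 0.2693 0.025 ]
[[434. 278.]
 [433. 301.]
 [366. 278.]]
```

Request:
{"op": "carry_out", "data": {"plan": [[[0.005,-0.001,0.02],[0,0,0]],[[0.005,-0.001,0.025],[0,0,0.003]],[[0.0005,0,0.015],[0,0,0.003]],[[0,0,0.005],[0,0,0]],[[0,0,0],[0,0,0]],[[0,0,0],[0,0,0]]]}}

```text
t: 7.05
ee_pos: [0.5294, 0.2688, 0.1386]
tcp_rot: [0.0, 0.987, -0.164, -0.0]
ft_force: [-1.3, -0.7, -1.1]
grip_width: 0.0506
grip_force: 4.4
```

Run:
```python
from h import *
cm,im=snap('wrist','w4.png'); t,M,_=pose(); print(t, cm[0][:3,3])
cv2.imwrite('pics/c4.png',cv2.resize(im[140:290,220:420],None,fx=4,fy=4,interpolation=cv2.INTER_CUBIC))
```

```text
[0.52965539 0.26894712 0.13902237] [0.60568231 0.24341114 0.28162837]
```

View pics/c4.png

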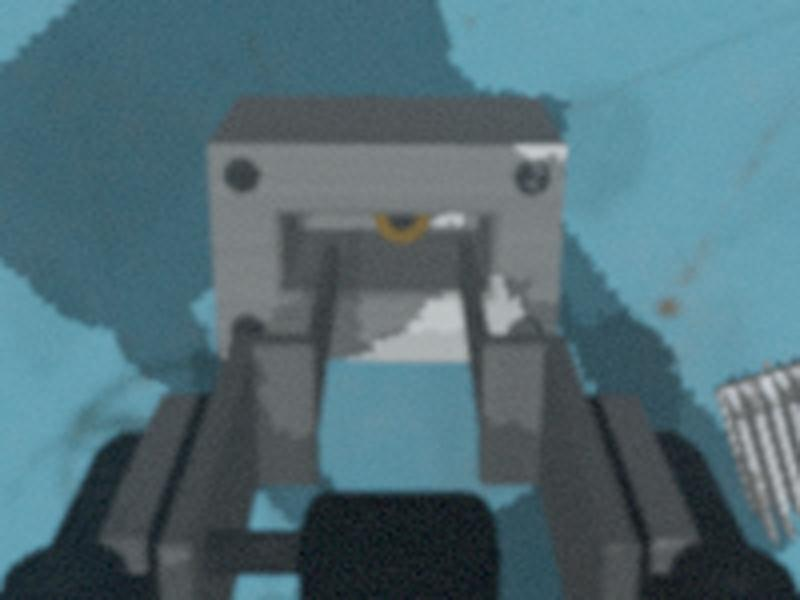

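Now (4x crop, offset 220,140) the pocket spans crop (282,212) to (493,291), with tips at about (329,244) and (470,244), and the spacer between them at (403,225).

Run:
```python
from h import *
cm=cam('wrist');t,M,_=pose()
def tool(c,z,nm):
    P=unproj(cm,np.array(c)/4+[220,140],z); print(nm,np.round((P-t)@M,4)[:,:2].tolist(),np.round(((P-t)@M).mean(0),4))
tool([[281,212],[495,212],[493,291],[283,290]],.05,'pocket')
tool([[209,143],[567,145]],.05,'block far edge')
tool([[323,244],[336,244],[463,244],[477,244]],t[2]-.0755,'tips')
tool([[403,215]],.025,'spacer top')
```

```text
pocket [[0.0058, -0.0256], [0.0058, 0.0208], [-0.0126, 0.0208], [-0.0124, -0.0257]] [-0.0033 -0.0024  0.089 ]
block far edge [[0.0212, -0.0404], [0.0208, 0.0357]] [ 0.021  -0.0024  0.089 ]
tips [[0.0032, -0.0157], [0.0032, -0.013], [0.0032, 0.0131], [0.0032, 0.016]] [0.0032 0.0001 0.0755]
spacer top [[-0.003, 0.001]] [-0.003  0.001  0.114]
```

Request:
{"op": "carry_out", "data": {"plan": [[[-0.003,0.0005,0.006],[0,0,0]],[[0,0,0.012],[0,0,0]],[[0,0,0.016],[0,0,0]],[[0,0,0.018],[0,0,0]],[[0,0,0.018],[0,0,0]],[[0,0,0.018],[0,0,0]],[[0,0,0.014],[0,0,0]],[[0,0,0.008],[0,0,0]]]}}

```text
t: 7.77
ee_pos: [0.5272, 0.2688, 0.0821]
tcp_rot: [0.001, 0.987, -0.164, -0.001]
ft_force: [-1.1, -0.5, -1.9]
grip_width: 0.0503
grip_force: 4.4
```

Request:
{"op": "carry_out", "data": {"plan": [[[0,0,0],[0,0,0]],[[0,0,0],[0,0,0]]]}}

```text
t: 7.93
ee_pos: [0.5279, 0.2691, 0.0835]
tcp_rot: [0.0, 0.987, -0.164, -0.0]
ft_force: [0.1, 0.6, -1.7]
grip_width: 0.0503
grip_force: 4.4
```

Free of contact, at depth. Squeezing (target below 40 mm).

Request:
{"op": "carry_out", "data": {"plan": [[[0,0,0],[0,0,0]],[[0,0,0],[0,0,0]],[[0,0,0],[0,0,0]],[[0,0,0],[0,0,0]],[[0,0,0],[0,0,0]],[[0,0,0],[0,0,0]]], "gripper": -0.2}}

```text
t: 8.43
ee_pos: [0.5286, 0.2693, 0.0848]
tcp_rot: [-0.0, 0.987, -0.164, 0.001]
ft_force: [-1.1, -0.2, 6.0]
grip_width: 0.035
grip_force: 59.7
```

Run:
```python
from h import *
s=arm.sense();print(s['grip_width'],s['grip_force'],s['ft_force'],s['ft_torque'])
cm,im=snap('wrist','w5.png')
print([(np.round(d['centre'],4).tolist(),round(d['confidence'],2)) for d in arm.mark_of('spacer','wrist')[:2]])
cv2.imwrite('pics/c5.png',cv2.resize(im[140:290,220:420],None,fx=4,fy=4,interpolation=cv2.INTER_CUBIC))
```

```text
0.03497439780285473 59.68313276767731 [-1.06160322 -0.17702042  6.01971474] [-0.09779535  0.17741278  0.00395375]
[([0.5213, 0.2703, 0.0019], 0.37)]
```

View pics/c5.png

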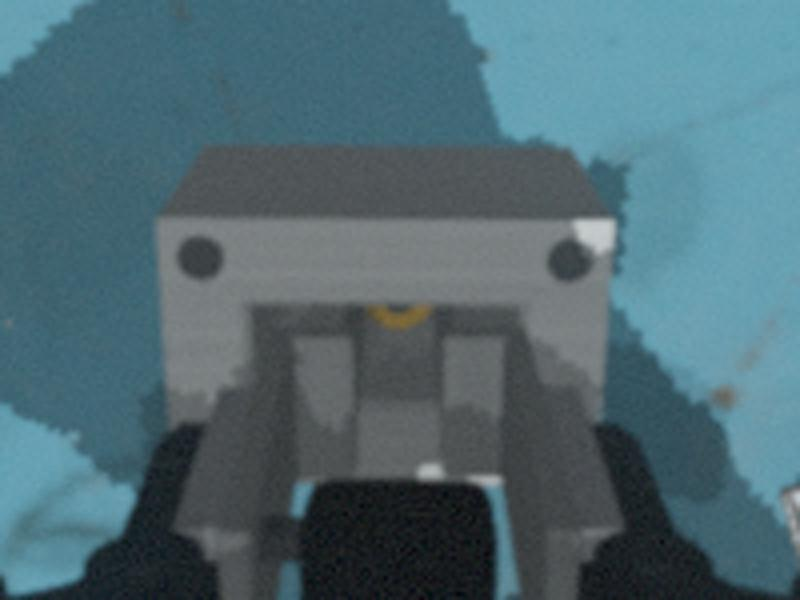

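Spacer top (400,312) sits squarely between both blades. Lifting.

Request:
{"op": "carry_out", "data": {"plan": [[[0,0,-0.01],[0,0,0]],[[0,0,-0.02],[0,0,0]],[[0,0,-0.03],[0,0,0]],[[0,0,-0.035],[0,0,0]],[[0,0,-0.04],[0,0,0]],[[0,0,-0.04],[0,0,0]],[[0,0,-0.03],[0,0,0]],[[0,0,-0.015],[0,0,0]]]}}

```text
t: 9.2
ee_pos: [0.5288, 0.2695, 0.1964]
tcp_rot: [-0.001, 0.987, -0.164, 0.002]
ft_force: [0.1, -0.3, -1.5]
grip_width: 0.0354
grip_force: 59.3
```

Run:
```python
from h import *
t,M,s=pose();print(s['grip_width'],s['grip_force'],s['ft_force'])
cm,im=snap('wrist','w6.png')
for n in('spacer','tongs_grip'): print(n,[(np.round(d['centre'],4).tolist(),np.round(M.T@(np.array(d['centre'])-t),4).tolist(),round(d['confidence'],2)) for d in arm.mark_of(n,'wrist')[:2]])
cv2.imwrite('pics/c6.png',cv2.resize(im[140:290,220:420],None,fx=4,fy=4,interpolation=cv2.INTER_CUBIC))
go([.601,-.241,.19],-.32);go([.601,-.241,.19],-.19)
```

```text
0.03544312022603124 59.27722156047821 [ 0.12361003 -0.276839   -1.52179578]
spacer [([0.523, 0.2705, 0.1132], [-0.0061, 0.0011, 0.0832], 0.53), ([0.5266, 0.2721, 0.2178], [-0.0029, -0.0018, -0.0214], 0.46)]
tongs_grip [([0.5223, 0.2705, 0.1129], [-0.0067, 0.0014, 0.0835], 0.74), ([0.5241, 0.2716, 0.217], [-0.0051, -0.0005, -0.0206], 0.71)]
t 9.35 shift units [0.4679 0.9183 0.0079] turn [-0.0002 -0.0003 -0.0057] rows>= 12.4 yaw now -0.3289 tcp [0.5279 0.2691 0.194 ]
t 9.35 shift units [0.4679 0.9183 0.0079] turn [-0.0002 -0.0003 -0.0884] rows>= 12.4 yaw now -0.3289 tcp [0.5279 0.2691 0.194 ]
```

View pics/c6.png

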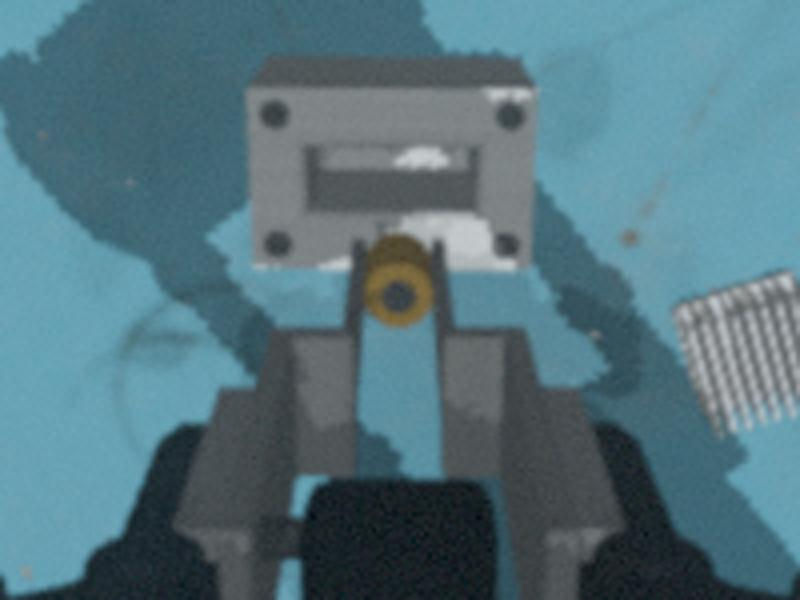

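The brass spacer is lifted: its top is at crop (398,294), held upright between the blades with its foot edge at row ~235, and the pocket is empty.

Run:
```python
from h import *
cm=cam('wrist');t,M,_=pose()
from scipy.optimize import fsolve
W=lambda p:(proj(cm,t+M@np.array(p))[0]-[220,140])*4
f=lambda v:[W([v[0],0,v[1]-.02])[1]-294, W([v[0]+.007,0,v[1]])[1]-235]
v=fsolve(f,[0,.08]);print('spacer x, foot z(tool)',v)
P=unproj(cm,np.array([[398,294]])/4+[220,140],t[2]-v[1]+.02);print(np.round((P-t)@M,4))
for h in(.0755,.0765,.08): print(h,W([-.002+.005,.0,h])[1],W([-.002,0,h-.016])[1])
```

```text
spacer x, foot z(tool) [-0.01355441  0.10961555]
[[-0.0136 -0.0002  0.0896]]
0.0755 245.02470628395292 296.8967199294692
0.0765 243.41063204077784 294.9571411569939
0.08 237.86370610144468 288.2991305917802
```

Request:
{"op": "carry_out", "data": {"plan": [[[0.017,0.033,0],[0,0,0]],[[0.03,0.058,0],[0,0,0]],[[0.036,0.071,0],[0,0,0]],[[0.036,0.071,0],[0,0,0]],[[0.036,0.071,0],[0,0,0]],[[0.036,0.071,0],[0,0,0]],[[0.036,0.071,0],[0,0,0]],[[0.036,0.071,0],[0,0,0]]]}}

```text
t: 10.02
ee_pos: [0.5678, -0.0197, 0.1921]
tcp_rot: [-0.0, 0.987, -0.164, -0.002]
ft_force: [1.3, 0.2, -1.5]
grip_width: 0.0353
grip_force: 59.3
```

Request:
{"op": "carry_out", "data": {"plan": [[[0.036,0.071,0],[0,0,0]],[[0.036,0.071,0],[0,0,0]],[[0.036,0.071,0],[0,0,0]],[[0.036,0.071,0],[0,0,0]],[[0.034,0.066,0],[0,0,0]],[[0.025,0.05,0],[0,0,-0.03]],[[0,0,0],[0,0,-0.058]],[[0,0,0],[0,0,0]]]}}

```text
t: 10.68
ee_pos: [0.5994, -0.2418, 0.1913]
tcp_rot: [-0.001, 0.995, -0.096, -0.002]
ft_force: [-0.3, 0.4, -1.9]
grip_width: 0.0354
grip_force: 59.4
```

Run:
```python
from h import *
go([.6035,-.2415,.135],-.19)
cm,im=snap('wrist','w7.png')
for n in('anvil','pedal_pad','spacer','gauge'): print(n,[(np.round(d['centre'],4).tolist(),round(d['confidence'],2)) for d in arm.mark_of(n,'wrist')[:2]])
```

```text
t 10.68 shift units [ 0.0084 -0.002   0.1126] turn [-0.0007  0.0024 -0.0014] rows>= 1.4 yaw now -0.1922 tcp [ 0.5994 -0.2418  0.1913]
anvil [([0.6028, -0.2412, 0.0219], 0.73)]
pedal_pad []
spacer [([0.5917, -0.2446, 0.1094], 0.59)]
gauge [([0.6036, -0.2339, 0.0049], 0.74)]
```

Request:
{"op": "carry_out", "data": {"plan": [[[0.005,-0.001,0.03],[0,0,0]],[[0.004,0,0.045],[0,0,0]],[[0,0,0.035],[0,0,0]],[[0,0,0.02],[0,0,0]],[[0,0,0],[0,0,0]],[[0,0,0],[0,0,0]],[[0,0,0],[0,0,0]]]}}

```text
t: 11.52
ee_pos: [0.6057, -0.2405, 0.1301]
tcp_rot: [0.0, 0.995, -0.095, 0.001]
ft_force: [-0.2, 0.1, -1.9]
grip_width: 0.0354
grip_force: 59.4
```

Run:
```python
from h import *
cm,im=snap('wrist','w8.png'); t,M,_=pose(); print(t)
r=lambda P:np.round(np.array(P),4).tolist()
for n in('anvil','spacer'): print(n,[(r(d['centre']),r(M.T@(np.array(d['centre'])-t)),round(d['confidence'],2)) for d in arm.mark_of(n,'wrist')[:2]])
cm2,im2=snap('scene','s8.png')
for n in('anvil','spacer'): print(n,[(r(d['centre']),round(d['confidence'],2)) for d in arm.mark_of(n,'scene')[:2]])
u=proj(cm2,[[.602,-.241,.03]])[0].astype(int);print(u)
a=cv2.resize(im[130:280,220:420],None,fx=4,fy=4,interpolation=cv2.INTER_CUBIC)[:590]
b=cv2.resize(im2[u[1]-60:u[1]+40,max(0,u[0]-60):u[0]+60],None,fx=3,fy=3,interpolation=cv2.INTER_CUBIC)
a=a[:, 100:540]; b=cv2.resize(b,(360,300)); c=np.zeros((590,800,3),np.uint8); c[:,:440]=a; c[:300,440:]=b; cv2.imwrite('pics/c8.png',c)
```

```text
[ 0.60576716 -0.24070792  0.1303346 ]
anvil [([0.6048, -0.2372, 0.0231], [-0.0019, -0.0034, 0.1072], 0.89)]
spacer [([0.5991, -0.2415, 0.0444], [-0.0066, 0.002, 0.0859], 0.9)]
anvil [([0.5979, -0.2422, 0.018], 0.94)]
spacer [([0.5982, -0.2409, 0.0514], 0.55)]
[341 148]
```

View pics/c8.png

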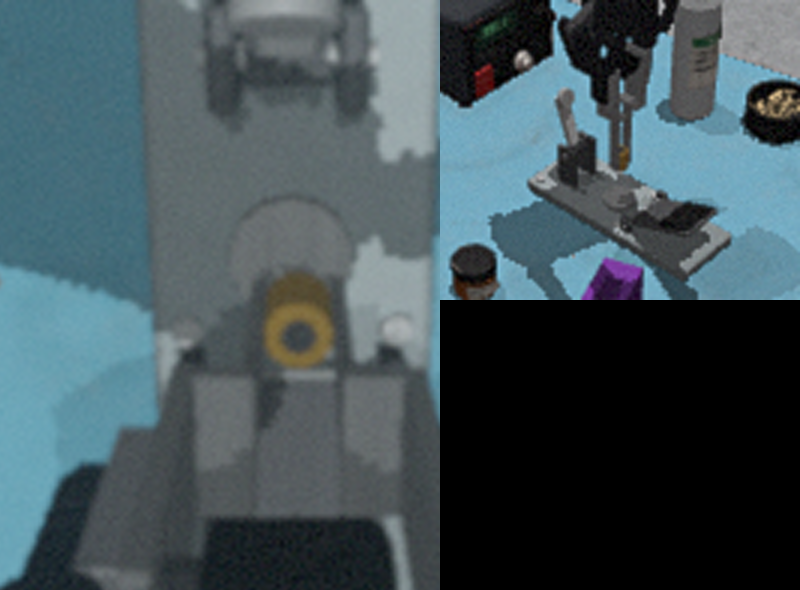

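Run:
```python
from h import *
cm=cam('wrist');t,M,_=pose()
def tool(c,z,nm):
    P=unproj(cm,(np.array(c)+[100,0])/4+[220,130],z); print(nm,np.round((P-t)@M,4)[:,:2].tolist(),np.round(P,4).tolist())
tool([[293,195],[231,255],[356,255]],.018,'anvil far,left,right')
for f in(.078,.08,.082): 
    tool([[299,335]],t[2]-f+.02,'spacer top'); tool([[299,270]],t[2]-f,'foot far edge')
tool([[142,100],[148,200],[437,100]],.012,'base edges')
```

```text
anvil far,left,right [[0.0126, -0.0013], [-0.0021, -0.0161], [-0.0021, 0.0136]] [[0.6179, -0.2418, 0.018], [0.6062, -0.2245, 0.018], [0.6006, -0.2537, 0.018]]
spacer top [[-0.0009, -0.0]] [[0.6043, -0.2405, 0.0716]]
foot far edge [[0.0055, 0.0]] [[0.6106, -0.2418, 0.0516]]
spacer top [[-0.0017, -0.0]] [[0.6035, -0.2404, 0.0696]]
foot far edge [[0.0048, 0.0]] [[0.6099, -0.2417, 0.0496]]
spacer top [[-0.0025, -0.0]] [[0.6027, -0.2402, 0.0676]]
foot far edge [[0.0041, 0.0]] [[0.6093, -0.2415, 0.0476]]
base edges [[0.0339, -0.0365], [0.0098, -0.0361], [0.0339, 0.0322]] [[0.6454, -0.2113, 0.012], [0.6217, -0.2072, 0.012], [0.6324, -0.2788, 0.012]]
```

The left crop shows the spacer (299,335) about over the anvil (circle centre col 293, far edge row 195), with the arm well clear ahead; the right crop confirms it hangs over the anvil. About 1.5 mm of sideways correction, then descend.

Request:
{"op": "carry_out", "data": {"plan": [[[-0.001,-0.003,0.01],[0,0,0]],[[0,0,0.018],[0,0,0]],[[0,0,0.016],[0,0,0]],[[0,0,0.01],[0,0,0]],[[0,0,0.003],[0,0,0]],[[0,0,0],[0,0,0]],[[0,0,0],[0,0,0]],[[0,0,0],[0,0,0]]]}}

```text
t: 12.48
ee_pos: [0.605, -0.2391, 0.1006]
tcp_rot: [0.0, 0.995, -0.095, 0.0]
ft_force: [-0.6, 1.0, -2.3]
grip_width: 0.0354
grip_force: 59.4
```

Request:
{"op": "carry_out", "data": {"plan": [[[0,0,0.002],[0,0,0]],[[0,0,0.001],[0,0,0]],[[0,0,0],[0,0,0]],[[0,0,0],[0,0,0]]]}}

```text
t: 12.82
ee_pos: [0.6047, -0.2389, 0.099]
tcp_rot: [0.0, 0.995, -0.095, 0.0]
ft_force: [-0.1, -0.1, -2.1]
grip_width: 0.0352
grip_force: 59.4
```

Request:
{"op": "carry_out", "data": {"plan": [[[0,0,0.002],[0,0,0]],[[0,0,0.0],[0,0,0]],[[0,0,0],[0,0,0]]]}}

```text
t: 13.07
ee_pos: [0.6047, -0.2389, 0.0978]
tcp_rot: [0.0, 0.995, -0.095, 0.0]
ft_force: [0.4, -0.3, -0.8]
grip_width: 0.0356
grip_force: 59.4
```

Request:
{"op": "carry_out", "data": {"plan": [[[0,0,0.002],[0,0,0]],[[0,0,0.0],[0,0,0]],[[0,0,0],[0,0,0]]]}}

```text
t: 13.32
ee_pos: [0.6048, -0.239, 0.0978]
tcp_rot: [0.0, 0.995, -0.095, 0.0]
ft_force: [-1.1, 0.7, 4.6]
grip_width: 0.0355
grip_force: 60.0
```

Contact (+5 N). Ease off and release to the 50 mm hold in stages.

Request:
{"op": "carry_out", "data": {"plan": [[[0,0,-0.001],[0,0,0]],[[0,0,0],[0,0,0]],[[0,0,0],[0,0,0]]], "gripper": -0.1}}

```text
t: 13.57
ee_pos: [0.6047, -0.2389, 0.0972]
tcp_rot: [0.0, 0.995, -0.095, 0.0]
ft_force: [-0.1, 0.0, 0.7]
grip_width: 0.0383
grip_force: 18.3
```

Request:
{"op": "carry_out", "data": {"plan": [[[0,0,0],[0,0,0]],[[0,0,0],[0,0,0]],[[0,0,0],[0,0,0]],[[0,0,0],[0,0,0]]], "gripper": 0.05}}

```text
t: 13.9
ee_pos: [0.6045, -0.2388, 0.0969]
tcp_rot: [-0.0, 0.995, -0.095, -0.0]
ft_force: [0.7, -0.9, -1.8]
grip_width: 0.045
grip_force: 5.7
```

Request:
{"op": "carry_out", "data": {"plan": [[[0,0,0],[0,0,0]],[[0,0,0],[0,0,0]],[[0,0,0],[0,0,0]],[[0,0,0],[0,0,0]],[[0,0,0],[0,0,0]]], "gripper": 0.176}}

```text
t: 14.32
ee_pos: [0.6046, -0.2389, 0.0973]
tcp_rot: [0.0, 0.995, -0.095, 0.0]
ft_force: [-0.1, -0.5, -1.8]
grip_width: 0.0503
grip_force: 4.4
```

Run:
```python
from h import *
cm,im=snap('wrist','w9.png'); t,M,s=pose(); print(t,s['ft_force'])
r=lambda P:np.round(np.array(P),4).tolist()
for n in('anvil','spacer'): print(n,[(r(d['centre']),r(M.T@(np.array(d['centre'])-t)),round(d['confidence'],2)) for d in arm.mark_of(n,'wrist')[:2]])
```

```text
[ 0.60465023 -0.23892011  0.0973425 ] [-0.39065275 -0.43356458 -1.1054823 ]
anvil [([0.603, -0.238, 0.02], [-0.0018, -0.0006, 0.0773], 0.62)]
spacer [([0.599, -0.2365, 0.0161], [-0.006, -0.0013, 0.0812], 0.58)]
```

Lift straight up slowly, then check the spacer numerically.

Request:
{"op": "carry_out", "data": {"plan": [[[0,0,-0.008],[0,0,0]],[[0,0,-0.015],[0,0,0]],[[0,0,-0.025],[0,0,0]],[[0,0,-0.035],[0,0,0]],[[0,0,-0.04],[0,0,0]],[[0,0,-0.04],[0,0,0]],[[0,0,-0.03],[0,0,0]],[[0,0,-0.015],[0,0,0]]]}}

```text
t: 15.13
ee_pos: [0.6058, -0.2395, 0.2048]
tcp_rot: [0.001, 0.995, -0.095, 0.002]
ft_force: [0.0, -0.7, -1.1]
grip_width: 0.0503
grip_force: 4.4
```

Run:
```python
from h import *
cm,im=snap('wrist','w10.png'); t,M,s=pose()
r=lambda P:np.round(np.array(P),4).tolist()
for n in('anvil','spacer','tongs_grip','pedal_pad'): print(n,[(r(d['centre']),r(M.T@(np.array(d['centre'])-t)),round(d['confidence'],2)) for d in arm.mark_of(n,'wrist')[:2]])
# brass pixels
h=cv2.cvtColor(im,cv2.COLOR_BGR2HSV); m=cv2.inRange(h,(12,110,60),(30,255,255)); m[:, :200]=0;m[:,440:]=0; m[300:]=0
n,l,st,c=cv2.connectedComponentsWithStats(m); print([(st[i].tolist(),c[i].round(1).tolist()) for i in range(1,n) if st[i,4]>15])
print(proj(cm,[[.602,-.2395,.018],[.602,-.2395,.038]]))
go([.5865,.078,.2],.27)
```

```text
anvil [([0.601, -0.2368, 0.0183], [-0.0067, -0.0022, 0.187], 0.63)]
spacer [([0.5995, -0.2401, 0.0145], [-0.0076, 0.0013, 0.1908], 0.54)]
tongs_grip [([0.6003, -0.2374, 0.2314], [-0.006, -0.001, -0.0261], 0.58)]
pedal_pad [([0.5271, -0.2255, 0.0457], [-0.0812, 0.0008, 0.1591], 0.88)]
[([314, 174, 10, 11, 34], [317.6, 177.5])]
[[319.94678864 176.57445919]
 [320.01680603 180.87941965]]
t 15.38 shift units [-0.1543 -0.6151  0.001 ] turn [-0.0006  0.0012 -0.2933] rows>= 7.6 yaw now -0.1907 tcp [ 0.604  -0.2386  0.2002]
```

Request:
{"op": "carry_out", "data": {"plan": [[[-0.0077,-0.0308,0],[0,0,0]],[[-0.0154,-0.0615,0],[0,0,0]],[[-0.0193,-0.0769,0],[0,0,0]],[[-0.0193,-0.0769,0],[0,0,0]],[[-0.0193,-0.0769,0],[0,0,0]],[[-0.0193,-0.0769,0],[0,0,0]],[[-0.0193,-0.0769,0],[0,0,0]],[[-0.0154,-0.0615,0],[0,0,0]]]}}

```text
t: 16.05
ee_pos: [0.5876, 0.042, 0.2002]
tcp_rot: [-0.001, 0.996, -0.095, -0.001]
ft_force: [0.7, 0.2, -1.9]
grip_width: 0.0501
grip_force: 4.4
```

Request:
{"op": "carry_out", "data": {"plan": [[[-0.0116,-0.0461,0],[0,0,0]],[[-0.0077,-0.0308,0],[0,0,-0.03]],[[0,0,0],[0,0,-0.065]],[[0,0,0],[0,0,-0.075]],[[0,0,0],[0,0,-0.075]],[[0,0,0],[0,0,-0.048]],[[0,0,0],[0,0,0]],[[0,0,0],[0,0,0]]]}}

```text
t: 16.72
ee_pos: [0.5863, 0.0784, 0.2004]
tcp_rot: [-0.0, 0.991, 0.134, -0.001]
ft_force: [-0.2, -0.4, -2.5]
grip_width: 0.0497
grip_force: 4.4
```

Run:
```python
from h import *
r=lambda P:np.round(np.array(P),4).tolist()
for c in('wrist','top','scene'):
    snap(c,f'{c}11.png'); 
    t,M,s=pose()
    for n in('anvil','spacer','tongs_stand','tongs_grip'): print(c,n,[(r(d['centre']),round(d['confidence'],2)) for d in arm.mark_of(n,c)[:2]])
im=cv2.imread('pics/wrist11.png');cm=cam('wrist')
h=cv2.cvtColor(im,cv2.COLOR_BGR2HSV); m=cv2.inRange(h,(12,110,60),(30,255,255))
n,l,st,c=cv2.connectedComponentsWithStats(m); print([(st[i].tolist(),c[i].round(1).tolist()) for i in range(1,n) if st[i,4]>8])
print(proj(cm,[[.602,-.2395,.018],[.602,-.2395,.038]]).round(1))
go([.5865,.0785,.2],.268)
```

```text
wrist anvil [([0.6061, -0.2379, 0.0188], 0.7)]
wrist spacer [([0.5967, -0.2391, 0.0153], 0.58)]
wrist tongs_stand [([0.5257, -0.0751, 0.0016], 0.77), ([0.5883, 0.0745, 0.0025], 0.75)]
wrist tongs_grip [([0.5856, 0.082, 0.2204], 0.91)]
top anvil [([0.6623, -0.0861, 0.0015], 0.71), ([0.6005, -0.2382, 0.0199], 0.7)]
top spacer [([0.604, -0.2406, 0.0189], 0.41)]
top tongs_stand [([0.3647, -0.1574, 0.0004], 0.94), ([0.582, 0.0789, -0.0047], 0.66)]
top tongs_grip [([0.5823, 0.0791, 0.2229], 0.59)]
scene anvil [([0.5985, -0.2385, 0.0162], 0.76)]
scene spacer [([0.6043, -0.2387, 0.0202], 0.43)]
scene tongs_stand [([0.5202, -0.0771, 0.003], 0.68), ([0.5839, 0.0774, 0.0033], 0.6)]
scene tongs_grip [([0.5855, 0.0798, 0.227], 0.68)]
[([572, 228, 12, 10, 56], [576.9, 231.7])]
[[563.5 227.6]
 [577.2 234.7]]
t 17.47 shift units [-0.0009 -0.0019  0.0026] turn [ 0.     -0.      0.0009] rows>= 0.0 yaw now 0.2695 tcp [0.5872 0.0777 0.2013]
```

Request:
{"op": "carry_out", "data": {"plan": [[[-0.001,-0.002,0.02],[0,0,0]],[[0,0,0.035],[0,0,0]],[[0,0,0.035],[0,0,0]],[[0,0,0.02],[0,0,0]],[[0,0,0],[0,0,0]],[[0,0,0],[0,0,0]]]}}

```text
t: 17.97
ee_pos: [0.5861, 0.0786, 0.1456]
tcp_rot: [-0.0, 0.991, 0.134, -0.001]
ft_force: [0.0, 0.8, -1.4]
grip_width: 0.0503
grip_force: 4.4
```

Request:
{"op": "carry_out", "data": {"plan": [[[0,0,0.01],[0,0,0]],[[0,0,0.02],[0,0,0]],[[0,0,0.025],[0,0,0]],[[0,0,0.02],[0,0,0]],[[0,0,0.01],[0,0,0]],[[0,0,0],[0,0,0]],[[0,0,0],[0,0,0]]]}}

```text
t: 18.55
ee_pos: [0.5864, 0.0785, 0.1036]
tcp_rot: [0.0, 0.991, 0.134, -0.0]
ft_force: [0.2, 0.4, -1.4]
grip_width: 0.0501
grip_force: 4.4
```

Request:
{"op": "carry_out", "data": {"plan": [[[0,0,0.01],[0,0,0]],[[0,0,0.014],[0,0,0]],[[0,0,0.008],[0,0,0]],[[0,0,0],[0,0,0]],[[0,0,0],[0,0,0]]]}}

```text
t: 18.97
ee_pos: [0.5861, 0.0785, 0.0874]
tcp_rot: [0.0, 0.991, 0.134, -0.0]
ft_force: [-0.0, 0.1, -1.4]
grip_width: 0.0499
grip_force: 4.4
```

Request:
{"op": "carry_out", "data": {"plan": [[[0,0,0.004],[0,0,0]],[[0,0,0],[0,0,0]],[[0,0,0],[0,0,0]],[[0,0,0],[0,0,0]]]}}

```text
t: 19.3
ee_pos: [0.5866, 0.0786, 0.0859]
tcp_rot: [0.0, 0.991, 0.134, 0.0]
ft_force: [0.2, 0.2, -1.9]
grip_width: 0.0504
grip_force: 4.4
```

Request:
{"op": "carry_out", "data": {"plan": [[[0,0,0.004],[0,0,0]],[[0,0,0],[0,0,0]],[[0,0,0],[0,0,0]],[[0,0,0],[0,0,0]]]}}

```text
t: 19.63
ee_pos: [0.5864, 0.0786, 0.0838]
tcp_rot: [0.0, 0.991, 0.134, 0.0]
ft_force: [0.4, 0.2, -1.6]
grip_width: 0.0499
grip_force: 4.4
```

Request:
{"op": "carry_out", "data": {"plan": [[[0,0,0.004],[0,0,0]],[[0,0,0],[0,0,0]],[[0,0,0],[0,0,0]],[[0,0,0],[0,0,0]]]}}

```text
t: 19.97
ee_pos: [0.5869, 0.0786, 0.0824]
tcp_rot: [0.0, 0.991, 0.134, 0.001]
ft_force: [-0.5, 0.8, 3.8]
grip_width: 0.0497
grip_force: 4.8
```

Shoulders are on the block. Open and rise.

Request:
{"op": "carry_out", "data": {"plan": [[[0,0,0],[0,0,0]],[[0,0,0],[0,0,0]],[[0,0,0],[0,0,0]],[[0,0,0],[0,0,0]],[[0,0,0],[0,0,0]],[[0,0,0],[0,0,0]]], "gripper": 1}}

```text
t: 20.47
ee_pos: [0.5864, 0.0785, 0.0816]
tcp_rot: [0.0, 0.991, 0.134, -0.0]
ft_force: [0.1, 0.7, 0.3]
grip_width: 0.0854
grip_force: 0.0
```

Request:
{"op": "carry_out", "data": {"plan": [[[0,0,-0.01],[0,0,0]],[[0,0,-0.03],[0,0,0]],[[0,0,-0.06],[0,0,0]],[[0,0,-0.07],[0,0,0]],[[0,0,-0.05],[0,0,0]],[[0,0,-0.03],[0,0,0]],[[0,0,0],[0,0,0]]]}}

```text
t: 21.05
ee_pos: [0.5889, 0.0787, 0.2116]
tcp_rot: [0.001, 0.991, 0.134, 0.004]
ft_force: [0.2, -0.6, 0.5]
grip_width: 0.0852
grip_force: 0.0
```

Run:
```python
from h import *
r=lambda P:np.round(np.array(P),4).tolist()
for c in('wrist','top','scene'):
    snap(c,f'{c}12.png')
    for n in('anvil','spacer','tongs_grip','pedal_pad'): print(c,n,[(r(d['centre']),round(d['confidence'],2)) for d in arm.mark_of(n,c)[:2]])
go([.5265,-.224,.15],-.19);go([.5265,-.224,.15],.27)
```

```text
wrist anvil [([0.6054, -0.2406, 0.0211], 0.75)]
wrist spacer []
wrist tongs_grip [([0.5864, 0.0802, 0.1059], 0.68)]
wrist pedal_pad [([0.5237, -0.2244, 0.0428], 0.69), ([0.6031, -0.2367, 0.0185], 0.42)]
top anvil [([0.5987, -0.2406, 0.0179], 0.84)]
top spacer [([0.6049, -0.2389, 0.0188], 0.35), ([0.5842, 0.0762, 0.1064], 0.34)]
top tongs_grip [([0.5818, 0.0766, 0.108], 0.74), ([0.6055, -0.2385, 0.0178], 0.61)]
top pedal_pad [([0.5243, -0.2251, 0.0389], 0.74)]
scene anvil [([0.599, -0.241, 0.0153], 0.93), ([0.6006, -0.2363, 0.0158], 0.49)]
scene spacer [([0.598, -0.2401, 0.0172], 0.42)]
scene tongs_grip [([0.5842, 0.0793, 0.1085], 0.63)]
scene pedal_pad [([0.5243, -0.2244, 0.0399], 0.81)]
t 21.8 shift units [-0.2767  0.5514  0.1134] turn [0.000e+00 1.000e-04 2.926e-01] rows>= 7.5 yaw now 0.2696 tcp [0.5864 0.0786 0.2067]
t 21.8 shift units [-0.2767  0.5514  0.1134] turn [ 0.      0.0001 -0.0003] rows>= 7.5 yaw now 0.2696 tcp [0.5864 0.0786 0.2067]
```

Request:
{"op": "carry_out", "data": {"plan": [[[-0.018,0.035,0],[0,0,0]],[[-0.03,0.06,0],[0,0,0]],[[-0.036,0.07,0],[0,0,0]],[[-0.036,0.07,0],[0,0,0]],[[-0.036,0.07,0],[0,0,0]],[[-0.036,0.07,0],[0,0,0]],[[-0.036,0.07,0],[0,0,0]],[[-0.03,0.06,0],[0,0,0]]], "gripper": -1}}

```text
t: 22.47
ee_pos: [0.5285, -0.2016, 0.207]
tcp_rot: [0.0, 0.991, 0.134, 0.0]
ft_force: [0.9, 0.2, -0.7]
grip_width: 0.0001
grip_force: 0.0
```

Request:
{"op": "carry_out", "data": {"plan": [[[-0.018,0.035,0.02],[0,0,0]],[[-0.004,0.012,0.06],[0,0,0]],[[0,0,0.06],[0,0,0]],[[0,0,0.04],[0,0,0]],[[0,0,0],[0,0,0]],[[0,0,0],[0,0,0]]]}}

```text
t: 22.97
ee_pos: [0.5245, -0.2245, 0.1162]
tcp_rot: [-0.001, 0.991, 0.134, -0.001]
ft_force: [-0.4, -0.9, 1.2]
grip_width: -0.0001
grip_force: 0.0
```

Run:
```python
from h import *
go([.524,-.2245,.04],.27)
```

```text
t 22.97 shift units [-7.000e-04 -1.000e-04  1.524e-01] turn [-0.001   0.001  -0.0004] rows>= 1.8 yaw now 0.2694 tcp [ 0.5245 -0.2245  0.1162]
```

Request:
{"op": "carry_out", "data": {"plan": [[[0,0,0.04],[0,0,0]],[[0,0,0.05],[0,0,0]],[[0,0,0.035],[0,0,0]],[[0,0,0.015],[0,0,0]],[[0,0,0],[0,0,0]],[[0,0,0],[0,0,0]]]}}

```text
t: 23.47
ee_pos: [0.5262, -0.2252, 0.0482]
tcp_rot: [0.001, 0.991, 0.135, 0.001]
ft_force: [0.2, 0.3, -0.3]
grip_width: -0.0004
grip_force: 0.0
```

Request:
{"op": "carry_out", "data": {"plan": [[[0,0,0.004],[0,0,0]],[[0,0,0.006],[0,0,0]],[[0,0,0.006],[0,0,0]],[[0,0,0.006],[0,0,0]],[[0,0,0.006],[0,0,0]],[[0,0,0.006],[0,0,0]],[[0,0,0.004],[0,0,0]],[[0,0,0],[0,0,0]]]}}

```text
t: 24.13
ee_pos: [0.5242, -0.2246, 0.0273]
tcp_rot: [-0.0, 0.991, 0.134, -0.001]
ft_force: [-3.0, -0.8, 4.7]
grip_width: -0.0002
grip_force: 2.2
```

Request:
{"op": "carry_out", "data": {"plan": [[[0,0,0.004],[0,0,0]],[[0,0,0.003],[0,0,0]],[[0,0,0.002],[0,0,0]],[[0,0,0],[0,0,0]],[[0,0,0],[0,0,0]]]}}

```text
t: 24.55
ee_pos: [0.5242, -0.2246, 0.0233]
tcp_rot: [-0.0, 0.991, 0.134, -0.001]
ft_force: [-3.7, 0.0, 6.2]
grip_width: -0.0001
grip_force: 2.9
```

Request:
{"op": "carry_out", "data": {"plan": [[[0,0,0.002],[0,0,0]],[[0,0,0.002],[0,0,0]],[[0,0,0],[0,0,0]],[[0,0,0],[0,0,0]]]}}

```text
t: 24.88
ee_pos: [0.5242, -0.2246, 0.0229]
tcp_rot: [-0.0, 0.991, 0.135, -0.001]
ft_force: [-7.0, 1.0, 16.2]
grip_width: 0.0001
grip_force: 8.0
```

At the stop (16 N, no further travel). Hold briefly, then release gently.

Request:
{"op": "carry_out", "data": {"plan": [[[0,0,0.001],[0,0,0]],[[0,0,0],[0,0,0]],[[0,0,0],[0,0,0]],[[0,0,-0.006],[0,0,0]],[[0,0,-0.008],[0,0,0]],[[0,0,-0.008],[0,0,0]],[[0,0,-0.008],[0,0,0]],[[0,0,-0.008],[0,0,0]]]}}

```text
t: 25.55
ee_pos: [0.5268, -0.2253, 0.0404]
tcp_rot: [0.001, 0.991, 0.134, 0.002]
ft_force: [3.2, -0.6, 1.3]
grip_width: -0.0001
grip_force: 1.1
```

Request:
{"op": "carry_out", "data": {"plan": [[[0,0,-0.008],[0,0,0]],[[0,0,-0.02],[0,0,0]],[[0,0,-0.05],[0,0,0]],[[0,0,-0.07],[0,0,0]],[[0,0,-0.07],[0,0,0]],[[0,0,-0.05],[0,0,0]],[[0,0,-0.02],[0,0,0]],[[0,0,0],[0,0,0]]]}}

```text
t: 26.22
ee_pos: [0.5259, -0.2253, 0.1865]
tcp_rot: [0.002, 0.991, 0.134, 0.002]
ft_force: [0.5, -0.6, 0.1]
grip_width: -0.0005
grip_force: 0.0
```

Run:
```python
from h import *
r=lambda P:np.round(np.array(P),4).tolist()
for c in('wrist','scene','top'):
    cm,im=snap(c,f'{c}13.png')
    for n in('anvil','spacer','tongs_grip','pedal_pad'): print(c,n,[(r(d['centre']),round(d['confidence'],2)) for d in arm.mark_of(n,c)[:2]])
    if c=='wrist':
        h=cv2.cvtColor(im,cv2.COLOR_BGR2HSV); m=cv2.inRange(h,(12,110,60),(30,255,255))
        n,l,st,k=cv2.connectedComponentsWithStats(m); print([(st[i].tolist(),k[i].round(1).tolist()) for i in range(1,n) if st[i,4]>8]); print(proj(cm,[[.602,-.2395,.018],[.602,-.2395,.038]]).round(1))
s=arm.sense();print(s['t'],s['ee_pos'],s['ft_force'])
```

```text
wrist anvil [([0.6038, -0.2378, 0.019], 0.86)]
wrist spacer [([0.5977, -0.2409, 0.013], 0.75), ([0.4263, -0.0279, -0.0034], 0.58)]
wrist tongs_grip []
wrist pedal_pad [([0.5251, -0.2237, 0.0436], 0.88)]
[([345, 107, 13, 13, 86], [350.5, 112.6])]
[[350.7 113.9]
 [352.9 114.6]]
scene anvil [([0.5998, -0.2398, 0.0192], 0.87), ([0.6577, -0.0818, 0.0013], 0.18)]
scene spacer [([0.6034, -0.2351, 0.0181], 0.38)]
scene tongs_grip [([0.5862, 0.0785, 0.1046], 0.86)]
scene pedal_pad [([0.5247, -0.2217, 0.0391], 0.78)]
top anvil [([0.5991, -0.2414, 0.018], 0.81)]
top spacer [([0.6041, -0.2376, 0.0178], 0.46)]
top tongs_grip [([0.5832, 0.0783, 0.1083], 0.7)]
top pedal_pad [([0.5258, -0.2251, 0.0382], 0.79)]
26.9667 [ 0.52501534 -0.22477714  0.18377077] [-0.07323617 -0.2072713  -0.42955832]
```

```bash
python3 -c "from rig import arm; print(arm.close_job())"
```

```text
the job is handed in; nothing more can be done
None
```

The job is handed in at about 27 s on the robot clock, but no verdict came back: by the last camera readings the spacer stands on the anvil, the tongs are home in their stand and the pedal was pressed to its stop and is back up; the bystanders were not re-measured.

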